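# Set and lock a metering valve on a seedling dosing manifold

### The job

On the grey dosing manifold, turn the valve's black knob so that its white pointer lines up with the red stripe on the block. Then lock that setting: run the blue hexagonal jam nut below the knob down (clockwise) until you feel it meet the brass collar, and snug it up about 30 degrees further, not much more, leaving the pointer on the stripe. Let go, and leave the seedling cups and the beaker alone.

Things in the scene. Friction and masses are not known exactly. Their poses are not given: they have to be found in the camera images.
- manifold: Grey plastic block, 180 x 56 x 45 mm (along its x, y, z), fixed to the bench; origin: centre of its underside, z up. A red stripe, 45 x 6 mm, runs on its top along +x from the valve (stripe centre 56 mm from the valve axis, which is the block's z axis). Screw heads 3 mm high stand near its ends.
- neck_top (a point): Centre of the top face of the white neck, 50 mm in diameter, which rises at the block's middle from 45 mm (the block's top) to 58 mm above the bench.
- dial (a joint): Angle of the knob with its spindle about the vertical axis of the neck: 0 when the white pointer points along the red stripe, growing anticlockwise seen from above, stops at -1.7 and 1.7 rad. The spindle stays where it is left and resists turning with about 0.2 N m; it neither rises nor falls.
- knob_grip (a point): Point on the valve axis at which to grip the black knob, 4 mm below its top. The knob is a bar 26 mm long, 14 mm wide, 18 mm high, on a disc 24 mm across and 3 mm high; the point's x runs along the bar to the end with the white pointer line, z up. Turning the knob carries the nut round with it but does not move the nut up or down.
- nut_mid (a point): Centre of the blue hexagonal jam nut on the spindle below the knob: 36 mm across flats (41.6 mm over corners), 16 mm high. Its x is square to a flat (flats every 60 degrees), z up. Right-handed coarse thread: clockwise from above moves it down 8 mm a turn. Its top is 4 to 11 mm below the knob's disc.
- jam_nut: The same nut as a body; origin: centre of its underside. A white nylon ring stands out of the underside by an unknown 0.5 to 2.5 mm and meets the collar first. Feel: the moment about its axis, read between small turns, is about 0.05 N m while free, passes 0.1 as it meets the collar and climbs to 0.2 to 0.3; snug is about 0.5 rad past the 0.1 mark, 1 rad is too tight. It stays where left.
- collar: Loose brass locking collar, 280 g, standing on the neck around the spindle, under the nut: a flange 54 mm across and 12 mm high, and on it a hub 31.6 mm across and 18 mm high; bore 19 mm. Origin: centre of its underside. The gap from its top (30 mm up) to the nut's underside starts at about 3.5 to 6.5 mm. Fingers beside the hub must stay above the flange.
- seedling_a: Seedling in a dark soil-filled plastic cup 70 mm across at the rim and 100 mm high, green leaves above; origin at the centre of its underside. Leave it alone.
- seedling_b: A second such seedling cup; origin at the centre of its underside. Leave it alone.
- beaker: Clear glass beaker, 84 mm across, 110 mm high; origin at the centre of its underside. Leave it alone.
There are look-alikes about, which are no part of the job. Of the things like the collar, leave any that is pink; of the rest the larger one is meant.

How it is judged:
On the way, in this order (a step that is already met when the one before it is completed fails the run):
1. the pointer is on the stripe (within 0.12 rad) (value of joint dial between -0.12 and 0.12 rad), for 0.3 s.
2. the jam nut clamps the collar with more than 18 N while the pointer is on the stripe (contact force between jam_nut and collar above 18 N and value of joint dial between -0.17 and 0.17 rad), for 0.3 s.
At the end, for the whole second after the job is handed in: Pointer within 0.17 rad of the red stripe; the nut clamping the collar with 18 to 65 N (about 0.5 rad past the touch) and at rest; both cups and the beaker upright and within 20 mm of where they stood (all of step 2 and contact force between jam_nut and collar below 65 N and linear speed of jam_nut below 0.01 m/s and distance of each of seedling_a, seedling_b, beaker from where it was at the start of the episode below 0.02 m and angle between each of seedling_a, seedling_b, beaker's own z axis and vertical below 0.3 rad).
It fails at once if the nut is overtightened (clamps the collar with more than 80 N) (contact force between jam_nut and collar above 80 N).
It fails at once if a seedling cup is pushed away by more than 20 mm or tipped (distance of seedling_a from where it was at the start of the episode above 0.02 m or angle between seedling_a's own z axis and vertical above 0.3 rad).
It fails at once if the other seedling cup is pushed away by more than 20 mm or tipped (distance of seedling_b from where it was at the start of the episode above 0.02 m or angle between seedling_b's own z axis and vertical above 0.3 rad).
It fails at once if the beaker is pushed away by more than 20 mm or tipped (distance of beaker from where it was at the start of the episode above 0.02 m or angle between beaker's own z axis and vertical above 0.3 rad).
It also fails if it takes over 72 s, if anything falls off the work surface, if the arm or the gripper's body presses on something with over 40 N, if the wrist force passes 120 N, or if a joint passes its speed limit or range.

### The arm

A 6-joint arm with a two-finger parallel gripper is mounted at the origin on the work surface. World frame = base frame: x ahead of the robot, y to its left, z up, the work surface at z = 0. Lengths are in m, angles in rad, forces in N, time in s.
With the tool pointing down it reaches from about 0.4 to 0.825 m from the base axis. Payload 7 kg.
Tool frame: the origin (TCP) lies at the very end of the fingers, on their centre line; the grasp point (between the pads) lies arm.hold_point_z behind it (arm.hold_point_z is the distance from the TCP to the grasp point, in m); z points along the fingers, y is the line along which they close (so a half turn about z gives the same grasp; the last joint's range is limited). The gripper opens to 88 mm and grips with 3 to 60 N. Pads are 19 mm wide; open, the fingers measure 130 mm over their backs; the gripper's body (78 mm by 193 mm) begins 47 mm behind the grasp point.
Start: joints at [-0.816, 0.359, 0.012, 0, -1.224, -0.288], TCP at [0.304, -0.603, 0.227] pointing down, gripper open.
Joint ranges: [-3.07, 3.07], [-1.43, 2.12], [-1.02, 1.25], [-3.03, 1.67], [-3.05, -0], [-3.03, 3.03]. Speed limits (rad/s): [2.39, 2.39, 3.01, 3.14, 3.14, 3.14].

### API

Orientations are given as [roll, pitch, yaw] about the fixed x, y, z axes, in that order (R = Rz(yaw) Ry(pitch) Rx(roll)).
In Python, from station import arm gives the robot as it stands.
- The arm moves only by the shell command python3 -m creep FILE [FORCE], which reads ROWS from the file FILE. ROWS is a JSON object whose key "rows" holds a list of rows, 1 to 20 of them, each of 5 numbers: the finger opening in m, then dx, dy, dz in m, then a turn about the tool's z in rad; each row is the pose to reach, as a shift and turn from the pose commanded when the command began, along the tool's axes at that moment; what a row does not reach only later rows make up. A row lasts 1/12 s, in which the tool goes at most 0.0417 m and 0.125 rad, less where a joint would pass 70% of its speed; a pose out of reach is approached as far as the arm can. The fingers move at their own pace and stop on an object; FORCE is the grip in N (left out, the last holds). Time passes only in rows, so rows that do not move let the fingers close. It prints the time, the measured TCP pose, the force, the opening and the grip force at its end. Input that does not fit is refused with a message, and nothing moves.
- arm.get_state(): the state, without advancing time (a new reading comes with each control period).
- arm.grab_frame(name): name is "scene" or "top" or "wrist"; returns the picture (400x640x3 uint8, red, green, blue); there is no depth.
- arm.camera_params(name): a dict with "fx", "fy", "cx", "cy" (pixels), "D" ([k1, k2, p1, p2, k3] as OpenCV has them; the pictures are not rectified), "T" (4x4, takes a point from camera to world coordinates); the wrist camera has in their place "hand_eye" (4x4, takes a point from camera to tool coordinates, whose origin is the TCP and whose axes are the flange's). Camera axes: x right, y down, z forward; pixel columns grow to the right and rows downward; lengths in m; the calibration is good to about 2 mm. A picture is of the moment at which its call begins: read the wrist's pose just before it. camera_params takes no time and is no camera call.
- arm.job_done(): hands the job in; it is judged then, once.
The state is a dict: "t": time; "q": joint angles; "qd": joint speeds; "joint_efforts": joint torques, N m; "eef_pos": TCP position; "ee_rot": TCP orientation; "force": force on the tool from outside, world axes, zero at the start; "moment": the same for the moment, N m; "width": finger opening in m; "gripper_force": force on a finger pad.
Only numpy, scipy, OpenCV 4.12 (cv2) and the standard library are available. Lean on these libraries where they do the work, as an engineer would, in place of code of your own. Each camera call takes 0.05 s, during which the arm holds its last target. There are 200 camera calls.

## Working session

There is one attempt and no reset: what is moved stays moved. The work goes in short steps, Python scripts to look and compute and a shell command to move; the robot and the scene stay as the last step left them, time stands still between calls to the robot, and variables do not carry over. Pictures are saved under pics/ and viewed, at most 10 in all, crops included, and the job is handed in when it is done.

```bash
ls; mkdir -p pics; python3 - <<'E'
from station import arm
import cv2, numpy as np
a=arm.grab_frame("scene");b=arm.grab_frame("top")
cv2.imwrite("pics/s.png",a[...,::-1]);cv2.imwrite("pics/t.png",b[...,::-1])
print(arm.hold_point_z,arm.get_state())
for n in("scene","top","wrist"):print(n,arm.camera_params(n))
E
```

```text
pics
0.0188 {'t': 0.1, 'q': array([-8.15909656e-01,  3.59283903e-01,  1.11579814e-02, -2.88322463e-04,
       -1.22409385e+00, -2.88098045e-01]), 'qd': array([-0.00088202, -0.00268085,  0.00242598, -0.00057056, -0.0016623 ,
       -0.00038133]), 'joint_efforts': array([-1.43083442e-03, -5.84160769e+01,  2.93749523e+01,  7.01551393e+00,
        1.01525907e-02, -8.25574352e-05]), 'eef_pos': array([ 0.30354004, -0.60241818,  0.22574356]), 'ee_rot': array([ 3.14015086e+00, -1.44587501e-04, -2.67490209e+00]), 'force': array([ 0.3411296 , -0.4531519 ,  0.17563749]), 'moment': array([-0.03530134,  0.00368694, -0.04851959]), 'gripper_force': 0.0, 'width': 0.08748047067141614}
scene {'fx': 466.3939080985013, 'fy': 466.3939080985013, 'cx': 317.803843410125, 'cy': 198.8392939459204, 'D': array([0.01767902, 0.        , 0.        , 0.        , 0.        ]), 'T': array([[ 0.31819388,  0.76321557, -0.56236523,  1.06480702],
       [ 0.94801809, -0.25379209,  0.19196684, -0.19087373],
       [ 0.00378823, -0.59421509, -0.80429726,  0.84303895],
       [ 0.        ,  0.        ,  0.        ,  1.     
[... 279 characters left out ...]
786145, -0.02502995,  0.01620978],
       [ 0.02366022, -0.14207269, -0.98957341,  1.09358778],
       [ 0.        ,  0.        ,  0.        ,  1.        ]])}
wrist {'fx': 295.7107564085761, 'fy': 295.7107564085761, 'cx': 319.60015835891306, 'cy': 200.76732436679467, 'D': array([-0.01195259,  0.        ,  0.        ,  0.        ,  0.        ]), 'hand_eye': array([[-6.80825598e-05, -9.52638209e-01, -3.04105967e-01,
         8.39181280e-02],
       [ 9.99999972e-01, -1.33328228e-04,  1.93784446e-04,
        -2.91885284e-05],
       [-2.25152377e-04, -3.04105945e-01,  9.52638191e-01,
        -1.57713364e-01],
       [ 0.00000000e+00,  0.00000000e+00,  0.00000000e+00,
         1.00000000e+00]])}
```

View pics/s.png

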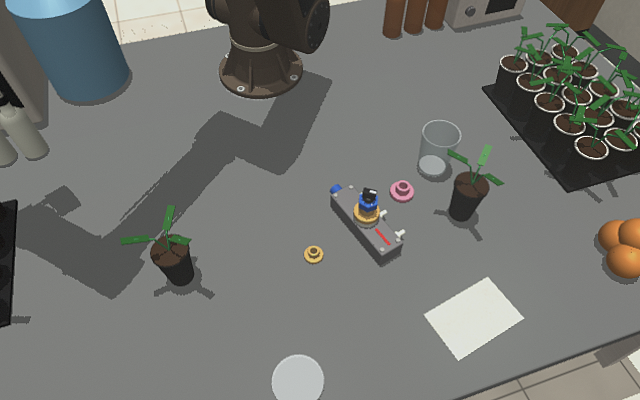

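View pics/t.png

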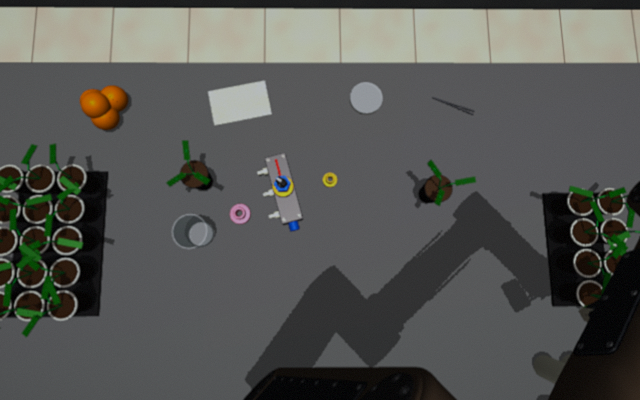

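The top view shows the manifold at (283,188), with its stripe running up to (278,168). Things that look like the collar are the brass one on the manifold (283,190), a pink ring at (240,213) and a small brass ring at (330,180). The larger non-pink one is the collar on the manifold. The cups are at (195,175) and (437,190), the beaker at (193,232). I'll check this in a close crop.

```bash
cat > h.py <<'E'
import numpy as np, cv2
from scipy.spatial.transform import Rotation as R
from station import arm
def cam(n,st=None):
    p=arm.camera_params(n);K=np.array([[p["fx"],0,p["cx"]],[0,p["fy"],p["cy"]],[0,0,1]])
    if n=="wrist":
        T=np.eye(4);T[:3,:3]=R.from_euler("xyz",st["ee_rot"]).as_matrix();T[:3,3]=st["eef_pos"];T=T@p["hand_eye"]
    else:T=p["T"]
    return K,np.array(p["D"]),T
def at_z(c,uv,z):
    K,D,T=c;n=cv2.undistortPoints(np.array(uv,float).reshape(-1,1,2),K,D).reshape(-1,2)
    d=np.c_[n,np.ones(len(n))]@T[:3,:3].T
    return T[:3,3]+d*((z-T[2,3])/d[:,2])[:,None]
def proj(c,X):
    K,D,T=c;Ti=np.linalg.inv(T);return cv2.projectPoints(np.array(X,float).reshape(-1,3),cv2.Rodrigues(Ti[:3,:3])[0],Ti[:3,3],K,D)[0].reshape(-1,2)
def blob(im,mask,box):
    x0,y0,x1,y1=box;m=np.zeros(mask.shape,bool);m[y0:y1,x0:x1]=mask[y0:y1,x0:x1]
    v,u=np.nonzero(m);return np.array([u.mean(),v.mean()]),m.sum(),(u.min(),u.max(),v.min(),v.max())
E
python3 - <<'E'
from h import *
a=cv2.imread("pics/s.png");b=cv2.imread("pics/t.png")
A=cv2.resize(a[170:270,310:420],None,fx=3.6,fy=3.6,interpolation=2);B=cv2.resize(b[145:245,230:340],None,fx=3.6,fy=3.6,interpolation=2)
cv2.imwrite("pics/c.png",np.hstack([A,B]))
for n,im,box in(("top",b,(260,150,300,205)),("scene",a,(350,185,400,250))):
    g=im.astype(int);B_,G,R_=g[...,0],g[...,1],g[...,2]
    for nm,m,z in(("red",(R_>120)&(G<70)&(B_<70),.045),("blue",(B_>100)&(R_<70)&(G<130),.101),("brass",(R_>150)&(G>110)&(B_<90),.07)):
        uv,k,e=blob(im,m,box);print(n,nm,uv,k,e,at_z(cam(n),uv,z).round(4))
c=cam("top")
for nm,uv in(("cupA",(197,176)),("cupB",(437,190)),("beak",(193,232))):print(nm,at_z(c,uv,.1).round(3))
E
```

```text
top red [277.5625 167.4375] 32 (np.int64(275), np.int64(280), np.int64(160), np.int64(175)) [[0.6358 0.0918 0.045 ]]
top blue [282.37894737 184.42105263] 95 (np.int64(274), np.int64(289), np.int64(176), np.int64(190)) [[0.5807 0.0759 0.101 ]]
top brass [283.91919192 190.06060606] 99 (np.int64(273), np.int64(292), np.int64(178), np.int64(195)) [[0.5719 0.0738 0.07  ]]
scene red [382.24 236.44] 25 (np.int64(376), np.int64(389), np.int64(229), np.int64(244)) [[0.6367 0.0925 0.045 ]]
scene blue [368.45454545 202.22077922] 77 (np.int64(360), np.int64(376), np.int64(194), np.int64(208)) [[0.5853 0.0782 0.101 ]]
scene brass [365.88 215.08] 25 (np.int64(354), np.int64(379), np.int64(208), np.int64(221)) [[0.5933 0.0724 0.07  ]]
cupA [[0.603 0.284 0.1  ]]
cupB [[ 0.564 -0.305  0.1  ]]
beak [[0.467 0.29  0.1  ]]
```

View pics/c.png

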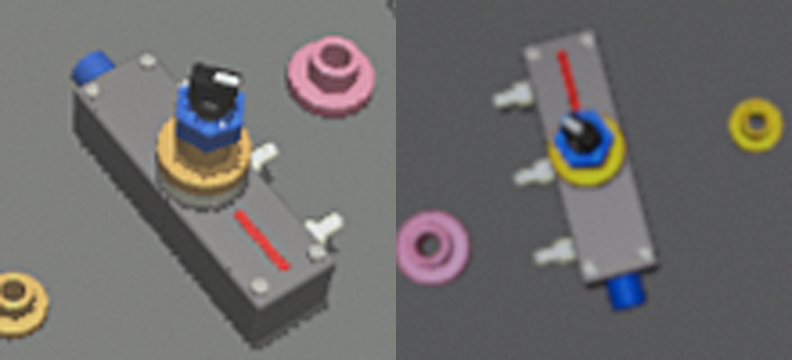

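The crop confirms it: the manifold carries the larger brass collar under the blue nut, the stripe at top pixel (277,167) and the pointer turned anticlockwise from it. The pink and small brass rings stand free on the bench. The axis is at about (0.58, 0.076). Next I'll go above it for a wrist view.

```bash
echo '{"rows":[[0.088, 0, 0, -0.04, 0], [0.088, 0, 0, -0.08, 0], [0.088, -0.552, 0.481, -0.08, 0], [0.088, -0.552, 0.481, -0.08, 0], [0.088, -0.552, 0.481, -0.08, 0], [0.088, -0.552, 0.481, -0.08, 0], [0.088, -0.552, 0.481, -0.08, 0], [0.088, -0.552, 0.481, -0.08, 0], [0.088, -0.552, 0.481, -0.08, 0], [0.088, -0.552, 0.481, -0.08, 0], [0.088, -0.552, 0.481, -0.08, 0], [0.088, -0.552, 0.481, -0.08, 0], [0.088, -0.552, 0.481, -0.08, 0], [0.088, -0.552, 0.481, -0.08, 0], [0.088, -0.552, 0.481, -0.08, 0], [0.088, -0.552, 0.481, -0.08, 0], [0.088, -0.552, 0.481, -0.08, 0], [0.088, -0.552, 0.481, -0.08, 0], [0.088, -0.552, 0.481, -0.08, 0], [0.088, -0.552, 0.481, -0.08, 0]]}' > rows.txt && python3 -m creep rows.txt 10
echo '{"rows":[[0.088, 0, 0, 0.04, 0], [0.088, 0, 0, 0.08, 0], [0.088, 0, 0, 0.08, 0], [0.088, 0, 0, 0.08, 0]]}' > rows.txt && python3 -m creep rows.txt
python3 - <<'E'
from h import *
s=arm.get_state();im=arm.grab_frame("wrist")[...,::-1];print(s["q"].round(3),s["eef_pos"],s["ee_rot"],s["moment"])
cv2.imwrite("pics/w.png",im)
E
```

```text
t: 1.77
eef_pos: [0.581, 0.0788, 0.3058]
ee_rot: [3.141, -0.001, -2.673]
force: [0.3, -1.1, -0.2]
width: 0.0878
gripper_force: 0.0
t: 2.1
eef_pos: [0.5791, 0.0746, 0.2252]
ee_rot: [-3.141, -0.005, -2.674]
force: [0.8, 0.0, 1.8]
width: 0.0881
gripper_force: 0.0
[ 0.463  0.214 -0.193  0.    -1.169 -1.567] [0.57909203 0.07462188 0.22518845] [-3.14137799 -0.00512406 -2.67449485] [-0.01543642 -0.08544919  0.0199734 ]
```

View pics/w.png

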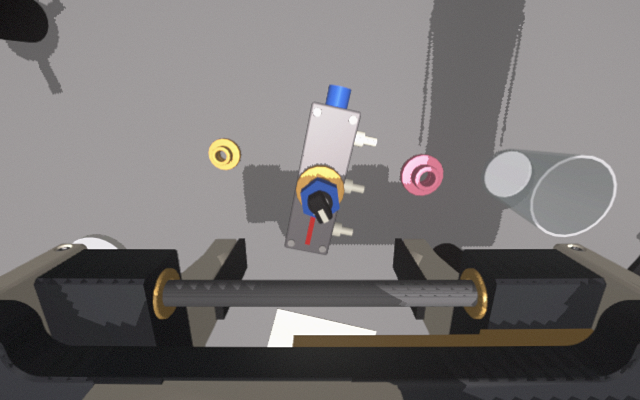

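The wrist view shows the valve at (320,205), with the stripe at (310,231). The pointer runs to (325,218), the beaker is far right and the space around the valve is clear. I'll zoom in to measure the axis and the angles.

```bash
python3 - <<'E'
from h import *
im=cv2.imread("pics/w.png");s=dict(eef_pos=[0.57909203,0.07462188,0.22518845],ee_rot=[-3.14137799,-0.00512406,-2.67449485])
c=cam("wrist",s)
# model check: project axis at heights, stripe, flange
def draw(x,y,th):
    o=im.copy();C=np.array([x,y])
    return o
g=im.astype(int);B,G,Rr=g[...,0],g[...,1],g[...,2]
box=(280,160,360,250)
for nm,m,z in(("red",(Rr>130)&(G<70)&(B<70),.045),("blue",(B>90)&(Rr<80)&(G<110),.1),("brass",(Rr>150)&(G>110)&(B<110),.07),("white",(g.min(2)>200),.138)):
    try:
        uv,k,e=blob(im,m,box);print(nm,uv,k,e,at_z(c,uv,z).round(4))
        v,u=np.nonzero(m[160:250,280:360]);P=at_z(c,np.c_[u+280,v+160],z)[:,:2];w=np.linalg.svd(P-P.mean(0),full_matrices=False)[2][0];print("  axis",w,np.arctan2(w[1],w[0]))
    except Exception as ex:print(nm,ex)
cv2.imwrite("pics/w2.png",cv2.resize(im[165:245,280:360],None,fx=7,fy=7,interpolation=2))
for z in(.07,.1,.14):print(z,proj(c,[[.58,.076,z]]))
E
```

```text
red [309.72115385 230.38461538] 104 (np.int64(306), np.int64(314), np.int64(218), np.int64(243)) [[0.6394 0.0914 0.045 ]]
  axis [0.96685285 0.25533421] 0.258193351438965
blue [319.39589905 193.83911672] 634 (np.int64(301), np.int64(338), np.int64(178), np.int64(216)) [[0.5778 0.0738 0.1   ]]
  axis [-0.60220702  0.79833997] 2.217059068076773
brass [319.10287081 183.4784689 ] 418 (np.int64(296), np.int64(343), np.int64(166), np.int64(204)) [[0.5752 0.0721 0.07  ]]
  axis [-0.41616369  0.90928971] 2.0000185325795203
white [327.41492537 175.39104478] 335 (np.int64(301), np.int64(359), np.int64(160), np.int64(232)) [[0.5505 0.0676 0.138 ]]
  axis [0.77417004 0.63297768] 0.68539348502118
0.07 [[320.34588097 188.832327  ]]
0.1 [[320.41841641 196.6551168 ]]
0.14 [[320.54018939 209.79154456]]
```

View pics/w2.png

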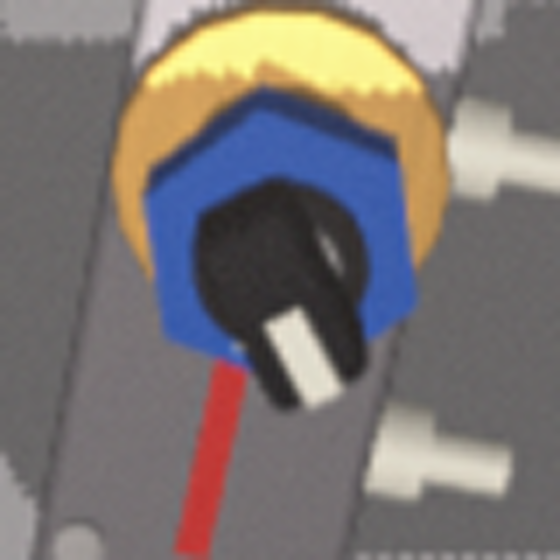

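```bash
python3 - <<'E'
from h import *
from scipy.optimize import least_squares
c=cam("wrist",dict(eef_pos=[0.57909203,0.07462188,0.22518845],ee_rot=[-3.14137799,-0.00512406,-2.67449485]))
px=lambda p:np.array(p,float)/7+[280-.43,165-.43]
yw=.258
F=at_z(c,px([(113,175),(447,175),(280,8),(150,75),(415,75)]),.07)[:,:2]
E=at_z(c,px([(190,557)]),.045)[0,:2]
f=least_squares(lambda p:np.linalg.norm(F-p,axis=1)-.027,[.58,.076]);print("flange ctr",f.x,f.fun*1e3)
print("from stripe end",E-.0785*np.array([np.cos(yw),np.sin(yw)]))
for z in(.133,.138,.143):
    P=at_z(c,px([(283,320),(325,403)]),z)[:,:2];d=P[1]-P[0];print(z,"pointer",P,"yaw",np.arctan2(d[1],d[0]),"tip-13mm",P[1]-.013*d/np.linalg.norm(d))
N=px([(265,107),(395,157),(415,300),(165,333),(149,195)])
# nut hexagon: cx,cy,z,phase
def r(p):
    H=[]
    for k in(0,1,2,4,5): # corner order clockwise in image
        a=p[3]+p[4]*0-k*np.pi/3*SG
        H.append([p[0]+.0208*np.cos(a),p[1]+.0208*np.sin(a),p[2]])
    return (proj(c,H)-N).ravel()
for SG in(1,-1):
  for a0 in np.arange(0,6.3,.5):
    q=least_squares(r,[.58,.075,.108,a0,0]);
    if q.cost<20:print("nut",q.x,q.cost);break
E
```

```text
flange ctr [0.58201145 0.07622038] [-0.65283872 -0.93658686  0.51906972 -0.54186524 -0.16585942]
from stripe end [0.58203839 0.07621017]
0.133 pointer [[0.58279654 0.07689343]
 [0.59051812 0.08689232]] yaw 0.9132102316571963 tip-13mm [0.58257241 0.07660321]
0.138 pointer [[0.58124032 0.07610068]
 [0.58880767 0.08589986]] yaw 0.9132102316572024 tip-13mm [0.58086197 0.07561075]
0.143 pointer [[0.5796841  0.07530793]
 [0.58709723 0.08490739]] yaw 0.9132102316571943 tip-13mm [0.57915152 0.07461828]
nut [ 0.58319359  0.07692647  0.10029729 -2.53899958  0.        ] 0.6206998633364988
```

The estimates agree: the axis is at (0.582, 0.0762), the stripe yaw is 0.258 and the pointer yaw is 0.913, so the dial is at about +0.655. I'll align with the bar and descend.

```bash
echo '{"rows":[[0.05, -0.0033, 0, 0, -0.446], [0.05, -0.0033, 0, 0, -0.446], [0.05, -0.0033, 0, 0.03, -0.446], [0.05, -0.0033, 0, 0.06, -0.446], [0.05, -0.0033, 0, 0.08, -0.446], [0.05, -0.0033, 0, 0.09, -0.446], [0.05, -0.0033, 0, 0.096, -0.446], [0.05, -0.0033, 0, 0.101, -0.446], [0.05, -0.0033, 0, 0.101, -0.446], [0.05, -0.0033, 0, 0.101, -0.446]]}' > rows.txt && python3 -m creep rows.txt 10
python3 - <<'E'
from h import *
s=arm.get_state();print(s["eef_pos"],s["ee_rot"],s["force"],s["moment"],s["q"])
E
```

```text
t: 2.98
eef_pos: [0.5841, 0.0769, 0.127]
ee_rot: [-3.14, 0.002, -2.229]
force: [-0.1, 0.4, 0.3]
width: 0.05
gripper_force: 0.0
[0.58408061 0.0768598  0.1270165 ] [-3.14035175e+00  1.61548085e-03 -2.22884666e+00] [-0.1021942   0.38711719  0.32718056] [-0.00559316  0.01967071  0.00390036] [ 4.62737974e-01  3.00678135e-01 -3.16845402e-01  5.09331347e-04
 -9.51278442e-01 -1.12108464e+00]
```

```bash
echo '{"rows":[[0.05, 0.0018, 0.0012, 0.002, 0], [0.05, 0.0018, 0.0012, 0.004, 0], [0.0, 0.0018, 0.0012, 0.004, 0], [0.0, 0.0018, 0.0012, 0.004, 0], [0.0, 0.0018, 0.0012, 0.004, 0], [0.0, 0.0018, 0.0012, 0.004, 0], [0.0, 0.0018, 0.0012, 0.004, 0], [0.0, 0.0018, 0.0012, 0.004, 0]]}' > rows.txt && python3 -m creep rows.txt 15
python3 - <<'E'
from h import *
s=arm.get_state();print(s["eef_pos"],s["ee_rot"],s["force"],s["moment"])
E
```

```text
t: 3.65
eef_pos: [0.5812, 0.076, 0.1216]
ee_rot: [-3.141, -0.0, -2.229]
force: [3.4, -4.0, -1.5]
width: 0.0154
gripper_force: 3.5
[0.58122423 0.07597978 0.1215922 ] [-3.14142655e+00 -2.16940484e-05 -2.22861575e+00] [ 3.35273185 -3.99586787 -1.50244979] [-1.49458491 -1.72459771  0.00787419]
```

```bash
echo '{"rows":[[0, 0, -0.0006, 0, 0], [0, 0, -0.0006, 0, 0], [0, 0, -0.0006, 0, 0], [0, 0, -0.0006, 0, 0]]}' > rows.txt && python3 -m creep rows.txt 25
echo '{"rows":[[0, 0, 0, 0, 0.08], [0, 0, 0, 0, 0.16], [0, 0, 0, 0, 0.24], [0, 0, 0, 0, 0.32], [0, 0, 0, 0, 0.4], [0, 0, 0, 0, 0.48], [0, 0, 0, 0, 0.56], [0, 0, 0, 0, 0.62], [0, 0, 0, 0, 0.655], [0, 0, 0, 0, 0.655], [0, 0, 0, 0, 0.655]]}' > rows.txt && python3 -m creep rows.txt
python3 - <<'E'
from h import *
s=arm.get_state();print(s["eef_pos"],s["ee_rot"],s["force"],s["moment"])
im=arm.grab_frame("wrist")[...,::-1]; cv2.imwrite("pics/w3.png",im)
E
```

```text
t: 3.98
eef_pos: [0.5819, 0.0755, 0.1217]
ee_rot: [-3.141, 0.0, -2.229]
force: [3.1, -2.5, 0.3]
width: 0.0139
gripper_force: 24.9
t: 4.9
eef_pos: [0.5814, 0.0761, 0.1216]
ee_rot: [3.141, 0.0, -2.883]
force: [-2.1, 3.3, 3.0]
width: 0.0138
gripper_force: 24.9
[0.58142649 0.07614648 0.12163506] [ 3.14085334e+00  1.45453968e-04 -2.88258245e+00] [-2.14568723  3.32687321  3.01450351] [ 1.36178761e+00  6.31435661e-01 -1.00086570e-03]
```

```bash
echo '{"rows":[[0.03, 0, 0, 0, 0], [0.06, 0, 0, 0, 0], [0.088, 0, 0, 0, 0], [0.088, 0, 0, -0.04, 0], [0.088, 0, 0, -0.08, 0], [0.088, 0, 0, -0.105, 0], [0.088, 0, 0, -0.105, 0], [0.088, 0, 0, -0.105, 0]]}' > rows.txt && python3 -m creep rows.txt 15
python3 - <<'E'
from h import *
s=arm.get_state();im=arm.grab_frame("wrist")[...,::-1];print(s["eef_pos"],s["ee_rot"],s["moment"])
np.savez("w4.npz",p=s["eef_pos"],r=s["ee_rot"])
cv2.imwrite("pics/w4f.png",im);cv2.imwrite("pics/w4.png",cv2.resize(im[165:245,280:360],None,fx=7,fy=7,interpolation=2))
E
```

```text
t: 5.62
eef_pos: [0.5824, 0.0757, 0.2284]
ee_rot: [3.141, 0.004, -2.884]
force: [-0.3, -0.5, -1.2]
width: 0.0617
gripper_force: 0.0
[0.582351   0.07571078 0.22840043] [ 3.14106695  0.00350064 -2.88380025] [-0.06687797 -0.00379609  0.0458313 ]
```

View pics/w4.png

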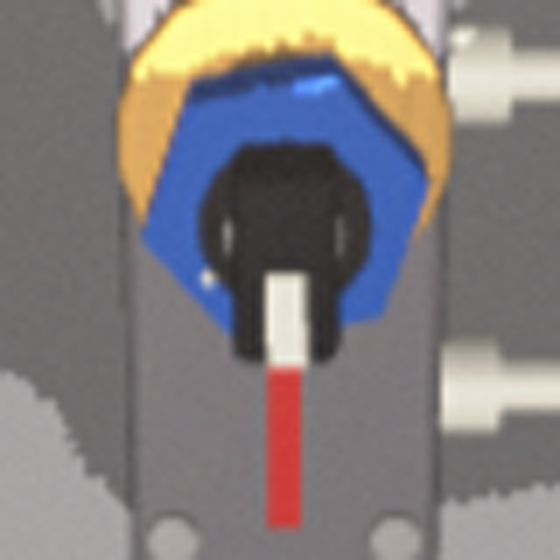

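The pointer (x≈285) lies right on the stripe (x≈285). The nut's edges are tilted about 0.18 rad, so the tool squares up to its flats at yaw ≈ 0.984. That leaves about 5 rad of clockwise stroke.

```bash
echo '{"rows":[[0.088, 0, 0, 0, -1.934], [0.088, 0, 0, 0, -1.934], [0.088, 0, 0, 0, -1.934], [0.088, 0, 0, 0, -1.934], [0.088, 0, 0, 0, -1.934], [0.088, 0, 0, 0, -1.934], [0.088, 0, 0, 0, -1.934], [0.088, 0, 0, 0, -1.934], [0.088, 0, 0, 0, -1.934], [0.088, 0, 0, 0, -1.934], [0.088, 0, 0, 0, -1.934], [0.088, 0, 0, 0, -1.934], [0.088, 0, 0, 0, -1.934], [0.088, 0, 0, 0, -1.934], [0.088, 0, 0, 0, -1.934], [0.088, 0, 0, 0, -1.934]]}' > rows.txt && python3 -m creep rows.txt
echo '{"rows":[[0.088, 0, 0, 0, -1.934], [0.088, 0, 0, 0, -1.934], [0.088, 0, 0, 0, -1.934], [0.088, 0, 0, 0, -1.934], [0.088, 0, 0, 0, -1.934], [0.088, 0, 0, 0, -1.934], [0.088, 0, 0, 0, -1.934], [0.088, 0, 0, 0, -1.934], [0.088, 0, 0, 0, -1.934], [0.088, 0, 0, 0, -1.934], [0.088, 0, 0, 0, -1.934], [0.088, 0, 0, 0, -1.934], [0.088, 0, 0, 0, -1.934], [0.088, 0, 0, 0, -1.934], [0.088, 0, 0, 0, -1.934], [0.088, 0, 0, 0, -1.934], [0.088, 0, 0, 0, -1.934], [0.088, 0, 0, 0, -1.934]]}' > rows.txt && python3 -m creep rows.txt
```

```text
t: 7.0
eef_pos: [0.5807, 0.0752, 0.2246]
ee_rot: [3.138, 0.001, -0.943]
force: [0.6, -0.2, 0.6]
width: 0.0874
gripper_force: 0.0
t: 8.5
eef_pos: [0.581, 0.0753, 0.2252]
ee_rot: [-3.14, 0.002, 0.982]
force: [0.3, -0.3, -0.1]
width: 0.0875
gripper_force: 0.0
```

```bash
python3 - <<'E'
from h import *
s=arm.get_state();im=arm.grab_frame("wrist")[...,::-1];print(s["eef_pos"],s["ee_rot"],s["moment"],s["q"])
cv2.imwrite("pics/w5.png",cv2.resize(im[165:245,280:360],None,fx=7,fy=7,interpolation=2))
y=s["ee_rot"][2];d=np.array([.5816,.0760])-s["eef_pos"][:2];print("dx,dy",d@[np.cos(y),np.sin(y)],d@[np.sin(y),-np.cos(y)])
E
```

```text
[0.58099545 0.07529199 0.22518068] [-3.14026406e+00  2.03041806e-03  9.81755966e-01] [-0.16818815  0.03898206  0.02217442] [ 4.62309029e-01  2.15530269e-01 -1.90796854e-01 -1.58172700e-04
 -1.16689131e+00  2.09030425e+00]
dx,dy 0.0009245604652165135 0.00010932398579376984
```

View pics/w5.png

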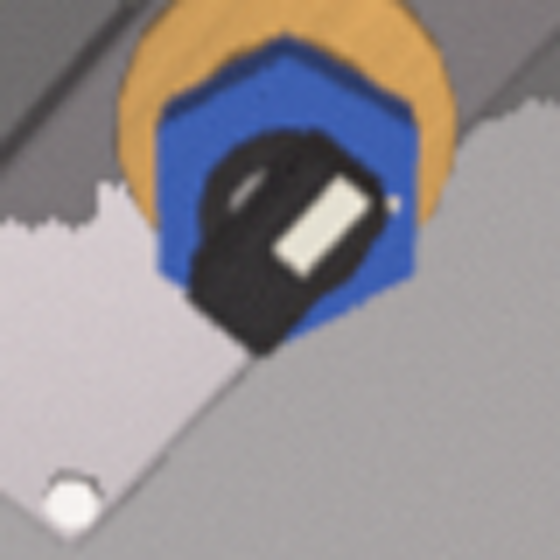

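The nut's flats stand vertical in the picture (x = 157 and 417), square to the fingers and centred. I'll descend and grip.

```bash
echo '{"rows":[[0.088, 0.0009, 0.0001, 0.03, 0], [0.088, 0.0009, 0.0001, 0.065, 0], [0.088, 0.0009, 0.0001, 0.095, 0], [0.088, 0.0009, 0.0001, 0.115, 0], [0.088, 0.0009, 0.0001, 0.13, 0], [0.088, 0.0009, 0.0001, 0.138, 0], [0.088, 0.0009, 0.0001, 0.14, 0], [0.07, 0.0009, 0.0001, 0.14, 0], [0.06, 0.0009, 0.0001, 0.14, 0], [0.05, 0.0009, 0.0001, 0.14, 0], [0.04, 0.0009, 0.0001, 0.14, 0], [0.04, 0.0009, 0.0001, 0.14, 0], [0.04, 0.0009, 0.0001, 0.14, 0]]}' > rows.txt && python3 -m creep rows.txt 15
python3 - <<'E'
from h import *
s=arm.get_state();print(s["eef_pos"],s["ee_rot"],s["force"],s["moment"])
E
```

```text
t: 9.63
eef_pos: [0.5824, 0.0764, 0.0872]
ee_rot: [3.141, -0.001, 0.984]
force: [0.1, 0.2, 0.5]
width: 0.0532
gripper_force: 0.0
[0.58241505 0.07643365 0.08715785] [ 3.14105682e+00 -8.85288906e-04  9.84201587e-01] [0.12878876 0.17640766 0.48597978] [-0.16255977  0.08731433 -0.02445883]
```

```bash
echo '{"rows":[[0.04, -0.0004, 0, 0.001, 0], [0.035, -0.0004, 0, 0.001, 0], [0.03, -0.0004, 0, 0.001, 0], [0.02, -0.0004, 0, 0.001, 0], [0.02, -0.0004, 0, 0.001, 0], [0.02, -0.0004, 0, 0.001, 0], [0.02, -0.0004, 0, 0.001, 0]]}' > rows.txt && python3 -m creep rows.txt 20
python3 - <<'E'
from h import *
s=arm.get_state();print(s["eef_pos"],s["ee_rot"],s["force"],s["moment"],s["width"],s["gripper_force"])
E
```

```text
t: 10.22
eef_pos: [0.5822, 0.0758, 0.0856]
ee_rot: [3.141, 0.0, 0.984]
force: [2.4, -2.3, -0.7]
width: 0.0359
gripper_force: 20.0
[0.5821773  0.07575923 0.08561614] [3.14125366e+00 2.48295686e-05 9.84124768e-01] [ 2.44677233 -2.32492223 -0.69756182] [-1.22219899 -0.82598555 -0.02092098] 0.03587274776365827 20.000516209256602
```

```bash
cat > m.py <<'E'
from h import *
s=arm.get_state();print("yaw",s["ee_rot"][2].round(4),"pos",s["eef_pos"].round(4),"F",s["force"].round(2),"M",s["moment"].round(3),"w",s["width"].round(4),"t",s["t"])
E
echo '{"rows":[[0.02, 0, 0, 0.0001, 0.1], [0.02, 0, 0, 0.00025, 0.2], [0.02, 0, 0, 0.0004, 0.3], [0.02, 0, 0, 0.0005, 0.4]]}' > rows.txt && python3 -m creep rows.txt;python3 m.py
echo '{"rows":[[0.02, 0, 0, 0.0001, 0.1], [0.02, 0, 0, 0.0002, 0.15], [0.02, 0, 0, 0.0002, 0.15]]}' > rows.txt && python3 -m creep rows.txt; python3 m.py
```

```text
t: 10.55
eef_pos: [0.5819, 0.076, 0.0851]
ee_rot: [-3.141, 0.0, 0.579]
force: [1.1, -1.5, 1.0]
width: 0.0357
gripper_force: 20.0
t: 10.8
eef_pos: [0.5818, 0.0761, 0.0849]
ee_rot: [-3.141, 0.0, 0.432]
force: [0.2, -1.1, -0.7]
width: 0.0361
gripper_force: 20.0Traceback (most recent call last):
  File "m.py", line 2, in <module>
    s=arm.get_state();print("yaw",s["ee_rot"][2].round(4),"pos",s["eef_pos"].round(4),"F",s["force"].round(2),"M",s["moment"].round(3),"w",s["width"].round(4),"t",s["t"])
                                                                                                                                           ^^^^^^^^^^^^^^^^
AttributeError: 'float' object has no attribute 'round'
Traceback (most recent call last):
  File "m.py", line 2, in <module>
    s=arm.get_state();print("yaw",s["ee_rot"][2].round(4),"pos",s["eef_pos"].round(4),"F",s["force"].round(2),"M",s["moment"].round(3),"w",s["width"].round(4),"t",s["t"])
                                                                                                                                           ^^^^^^^^^^^^^^^^
AttributeError: 'float' object has no attribute 'round'
```

```bash
cat > m.py <<'E'
from h import *
s=arm.get_state();print("   M",s["moment"].round(3),"yaw %.4f"%s["ee_rot"][2],"F",s["force"].round(1),"w %.4f"%s["width"])
E
python3 m.py
echo '{"rows":[[0.02, 0, 0, 0.0001, 0.1], [0.02, 0, 0, 0.0002, 0.15], [0.02, 0, 0, 0.0002, 0.15]]}' > rows.txt && python3 -m creep rows.txt |grep t:; python3 m.py
echo '{"rows":[[0.02, 0, 0, 0.0001, 0.1], [0.02, 0, 0, 0.0002, 0.15], [0.02, 0, 0, 0.0002, 0.15]]}' > rows.txt && python3 -m creep rows.txt |grep t:; python3 m.py
echo '{"rows":[[0.02, 0, 0, 0.0001, 0.1], [0.02, 0, 0, 0.0002, 0.15], [0.02, 0, 0, 0.0002, 0.15]]}' > rows.txt && python3 -m creep rows.txt |grep t:; python3 m.py
```

```text
M [-0.308  0.029 -0.014] yaw 0.4319 F [ 0.2 -1.1 -0.7] w 0.0361
t: 11.05
ee_rot: [-3.141, 0.0, 0.284]
   M [ 0.147  0.249 -0.043] yaw 0.2839 F [0.4 1.1 1. ] w 0.0361
t: 11.3
ee_rot: [-3.141, 0.0, 0.135]
   M [ 0.627  0.538 -0.053] yaw 0.1351 F [-0.7  2.1  2.3] w 0.0359
t: 11.55
ee_rot: [-3.141, 0.0, -0.014]
   M [ 1.184  0.77  -0.002] yaw -0.0139 F [-1.7  3.9  2.1] w 0.0358
```

```bash

echo '{"rows":[[0.02, 0, 0, 0.0001, 0.1], [0.02, 0, 0, 0.0002, 0.15], [0.02, 0, 0, 0.0002, 0.15], [0.02, 0, 0, 0.0002, 0.15]]}' > rows.txt && python3 -m creep rows.txt |grep t:; python3 m.py
echo '{"rows":[[0.02, 0, 0, 0.0001, 0.1], [0.02, 0, 0, 0.0002, 0.15], [0.02, 0, 0, 0.0002, 0.15], [0.02, 0, 0, 0.0002, 0.15]]}' > rows.txt && python3 -m creep rows.txt |grep t:; python3 m.py
echo '{"rows":[[0.02, 0, 0, 0.0001, 0.1], [0.02, 0, 0, 0.0002, 0.15], [0.02, 0, 0, 0.0002, 0.15], [0.02, 0, 0, 0.0002, 0.15]]}' > rows.txt && python3 -m creep rows.txt |grep t:; python3 m.py
```

```text
t: 11.88
ee_rot: [-3.141, 0.0, -0.16]
   M [ 1.8    0.976 -0.033] yaw -0.1601 F [-1.9  4.4  2.3] w 0.0362
t: 12.22
ee_rot: [-3.141, 0.0, -0.31]
   M [ 2.044  0.969 -0.047] yaw -0.3100 F [-2.7  5.8  1.4] w 0.0358
t: 12.55
ee_rot: [-3.14, 0.0, -0.46]
   M [ 2.207  0.998 -0.026] yaw -0.4600 F [-2.2  6.   1.3] w 0.0360
```

```bash

echo '{"rows":[[0.02, -0.0004, -0.0004, 0, 0], [0.02, -0.0008, -0.0007, 0, 0], [0.02, -0.0008, -0.0007, 0, 0]]}' > rows.txt && python3 -m creep rows.txt |grep t:; python3 m.py
echo '{"rows":[[0.02, 0, 0, 0.0001, 0.1], [0.02, 0, 0, 0.0002, 0.15], [0.02, 0, 0, 0.0002, 0.15], [0.02, 0, 0, 0.0002, 0.15]]}' > rows.txt && python3 -m creep rows.txt |grep t:; python3 m.py
echo '{"rows":[[0.02, 0, 0, 0.0001, 0.1], [0.02, 0, 0, 0.0002, 0.15], [0.02, 0, 0, 0.0002, 0.15], [0.02, 0, 0, 0.0002, 0.15]]}' > rows.txt && python3 -m creep rows.txt |grep t:; python3 m.py
```

```text
t: 12.8
ee_rot: [-3.141, -0.001, -0.463]
   M [ 0.676 -0.103  0.059] yaw -0.4627 F [ 0.7  2.4 -0.1] w 0.0360
t: 13.13
ee_rot: [-3.141, -0.0, -0.613]
   M [ 0.981 -0.342 -0.051] yaw -0.6128 F [ 1.6  2.6 -1.2] w 0.0358
t: 13.47
ee_rot: [-3.141, -0.0, -0.762]
   M [ 1.249 -0.658 -0.029] yaw -0.7621 F [2.  3.3 0.2] w 0.0353
```

```bash
cat > m.py <<'E'
from h import *
L=[]
for i in range(5):
    s=arm.get_state();L.append([*s["moment"],s["joint_efforts"][5],*s["force"]]);arm.grab_frame("wrist") if i<4 else 0
L=np.array(L);print("   Mz %.3f+-%.3f tau6 %.4f"%(L[:,2].mean(),L[:,2].std(),L[:,3].mean()),"yaw %.4f"%s["ee_rot"][2],"F",L[:,4:].mean(0).round(1),"z %.4f w %.4f t %.2f"%(s["eef_pos"][2],s["width"],s["t"]))
E
python3 m.py
echo '{"rows":[[0.02, 0, 0, 0.0001, 0.1], [0.02, 0, 0, 0.0002, 0.15], [0.02, 0, 0, 0.0002, 0.15]]}' > rows.txt && python3 -m creep rows.txt >/dev/null; python3 m.py
echo '{"rows":[[0.02, 0, 0, 0.0001, 0.1], [0.02, 0, 0, 0.0002, 0.15], [0.02, 0, 0, 0.0002, 0.15]]}' > rows.txt && python3 -m creep rows.txt >/dev/null; python3 m.py
echo '{"rows":[[0.02, 0, 0, 0.0001, 0.1], [0.02, 0, 0, 0.0002, 0.15], [0.02, 0, 0, 0.0002, 0.15]]}' > rows.txt && python3 -m creep rows.txt >/dev/null; python3 m.py
```

```text
Mz -0.001+-0.030 tau6 -0.0310 yaw -0.7639 F [ 2.6  3.5 -0.3] z 0.0834 w 0.0359 t 13.67
   Mz -0.016+-0.024 tau6 -0.2792 yaw -0.9145 F [ 3.4  4.2 -1. ] z 0.0832 w 0.0359 t 14.12
   Mz -0.047+-0.016 tau6 -0.2798 yaw -1.0644 F [ 3.   4.4 -1.6] z 0.0830 w 0.0359 t 14.57
   Mz -0.048+-0.025 tau6 -0.2803 yaw -1.2144 F [ 4.2  4.3 -2.1] z 0.0828 w 0.0359 t 15.02
```

```bash

echo '{"rows":[[0.02, -0.0003, -0.0006, 0.0001, 0.1], [0.02, -0.0005, -0.0012, 0.0002, 0.15], [0.02, -0.0005, -0.0012, 0.0002, 0.15]]}' > rows.txt && python3 -m creep rows.txt >/dev/null; python3 m.py
echo '{"rows":[[0.02, 0, 0, 0.0001, 0.1], [0.02, 0, 0, 0.0002, 0.15], [0.02, 0, 0, 0.0002, 0.15]]}' > rows.txt && python3 -m creep rows.txt >/dev/null; python3 m.py
echo '{"rows":[[0.02, 0, 0, 0.0001, 0.1], [0.02, 0, 0, 0.0002, 0.15], [0.02, 0, 0, 0.0002, 0.15]]}' > rows.txt && python3 -m creep rows.txt >/dev/null; python3 m.py
echo '{"rows":[[0.02, 0, 0, 0.0001, 0.1], [0.02, 0, 0, 0.0002, 0.15], [0.02, 0, 0, 0.0002, 0.15]]}' > rows.txt && python3 -m creep rows.txt >/dev/null; python3 m.py
```

```text
Mz -0.026+-0.023 tau6 -0.3399 yaw -1.3638 F [2.4 0.8 0.9] z 0.0826 w 0.0357 t 15.47
   Mz -0.063+-0.037 tau6 -0.3311 yaw -1.5137 F [ 2.8 -0.6  1.2] z 0.0824 w 0.0360 t 15.92
   Mz -0.098+-0.033 tau6 -0.2868 yaw -1.6636 F [ 3.7 -2.   3. ] z 0.0824 w 0.0357 t 16.37
   Mz -0.087+-0.047 tau6 -0.2719 yaw -1.8131 F [ 4.2 -3.3  4.1] z 0.0823 w 0.0356 t 16.82
```

```bash

echo '{"rows":[[0.02, 0, 0, 0.0001, 0.06], [0.02, 0, 0, 0.0001, 0.1], [0.02, 0, 0, 0.0001, 0.1]]}' > rows.txt && python3 -m creep rows.txt >/dev/null; python3 m.py
echo '{"rows":[[0.02, 0, 0, 0.0001, 0.06], [0.02, 0, 0, 0.0001, 0.1], [0.02, 0, 0, 0.0001, 0.1]]}' > rows.txt && python3 -m creep rows.txt >/dev/null; python3 m.py
```

```text
Mz 0.035+-0.038 tau6 -0.2706 yaw -1.9127 F [ 4.6 -3.1  5.1] z 0.0823 w 0.0358 t 17.27
   Mz 0.062+-0.025 tau6 -0.3246 yaw -2.0126 F [ 4.5 -3.9  5.1] z 0.0823 w 0.0362 t 17.72
```

```bash
python3 - <<'E'
from h import *
s=arm.get_state();im=arm.grab_frame("wrist")[...,::-1];np.savez("w6.npz",p=s["eef_pos"],r=s["ee_rot"])
cv2.imwrite("pics/w6f.png",im);c=cam("wrist",s);print(proj(c,[[.5818,.076,.137],[.5818+.056*.967,.076+.056*.255,.045]]))
cv2.imwrite("pics/w6.png",cv2.resize(im[190:390,200:440],None,fx=3,fy=3,interpolation=2))
E
```

```text
[[319.3748316  312.42014444]
 [262.43683321 271.18787366]]
```

View pics/w6.png

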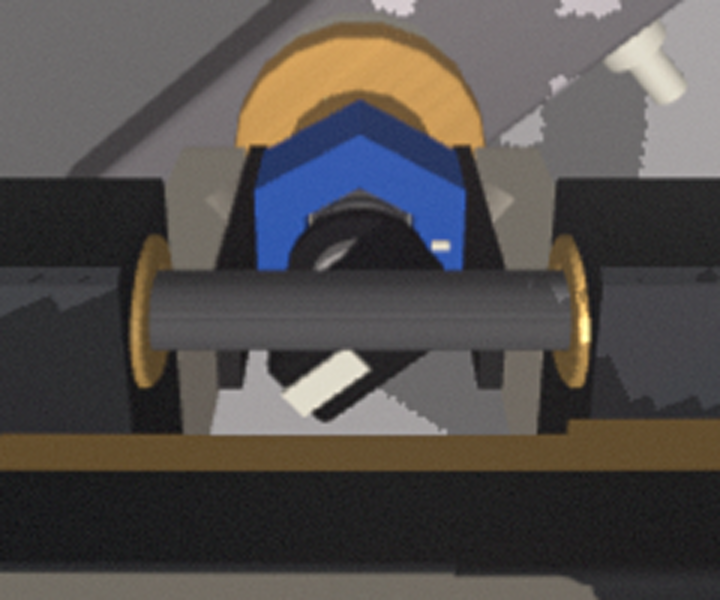

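```bash
python3 - <<'E'
from h import *
d=np.load("w6.npz");c=cam("wrist",dict(eef_pos=d["p"],ee_rot=d["r"]))
for z in(.133,.137):
  P=at_z(c,[(200+358/3-.33,190+360/3-.33),(200+294/3-.33,190+404/3-.33),(200+283/3,190+397/3),(200+347/3,190+349/3)],z)[:,:2]
  for e in(P[1]-P[0],P[2]-P[3]):print(z,np.arctan2(e[1],e[0]),P[0])
# expected pixels of pointer for dial=0
for a in(.258,.0,-.2):
  print(a,proj(c,[[.5818+r*np.cos(a),.076+r*np.sin(a),.136] for r in(0,.013)]).round(1).tolist())
m=(cv2.imread("pics/w6f.png").min(2)>190);m[:305]=0;m[330:]=0;m[:,:285]=0;m[:,330:]=0
v,u=np.nonzero(m);P=at_z(c,np.c_[u,v],.136)[:,:2];w=np.linalg.svd(P-P.mean(0),full_matrices=False)[2][0];print(len(u),np.arctan2(w[1],w[0]))
E
```

```text
0.133 0.24584027015465795 [0.58270002 0.07751568]
0.133 0.28512050587678495 [0.58270002 0.07751568]
0.137 0.2458402701546609 [0.58135378 0.0746969 ]
0.137 0.2851205058767888 [0.58135378 0.0746969 ]
0.258 [[319.4, 310.8], [296.2, 327.1]]
0.0 [[319.4, 310.8], [291.8, 321.7]]
-0.2 [[319.4, 310.8], [289.6, 317.0]]
257 0.2691292568978974
```

The pointer is still on the stripe (yaw 0.25–0.27 against 0.258). I'll null the lateral and vertical loads so that the moment reads clean.

```bash

echo '{"rows":[[0.02, 0.0003, -0.0012, -0.0006, 0], [0.02, 0.0003, -0.0012, -0.0006, 0]]}' > rows.txt && python3 -m creep rows.txt >/dev/null; python3 m.py
echo '{"rows":[[0.02, 0, 0, 0, 0.03], [0.02, 0, 0, 0, 0.05], [0.02, 0, 0, 0, 0.05]]}' > rows.txt && python3 -m creep rows.txt >/dev/null; python3 m.py
echo '{"rows":[[0.02, 0, 0, 0, 0.03], [0.02, 0, 0, 0, 0.05], [0.02, 0, 0, 0, 0.05]]}' > rows.txt && python3 -m creep rows.txt >/dev/null; python3 m.py
```

```text
Mz 0.148+-0.039 tau6 -0.1024 yaw -2.0146 F [-0.1  3.   5.1] z 0.0823 w 0.0354 t 18.13
   Mz 0.125+-0.042 tau6 -0.2418 yaw -2.0651 F [0.1 3.2 4.9] z 0.0823 w 0.0357 t 18.58
   Mz 0.058+-0.045 tau6 -0.1854 yaw -2.1156 F [0.1 3.1 5.4] z 0.0823 w 0.0360 t 19.03
```

```bash
sed -i 's/range(5)/range(9)/;s/i<4/i<8/' m.py
echo '{"rows":[[0.02, 0, -0.0004, -0.0006, 0], [0.02, 0, -0.0008, -0.0012, 0], [0.02, 0, -0.0008, -0.0012, 0]]}' > rows.txt && python3 -m creep rows.txt >/dev/null; python3 m.py
echo '{"rows":[[0.02, 0, 0, 0, 0.04], [0.02, 0, 0, 0, 0.08], [0.02, 0, 0, 0, 0.08]]}' > rows.txt && python3 -m creep rows.txt >/dev/null; python3 m.py
```

```text
Mz 0.065+-0.028 tau6 -0.0760 yaw -2.1160 F [ 0.3  6.1 -2.2] z 0.0823 w 0.0358 t 19.68
   Mz -0.024+-0.044 tau6 -0.1250 yaw -2.1961 F [ 1.2  5.9 -2.5] z 0.0823 w 0.0359 t 20.33
```

```bash
cat > p.py <<'E'
from h import *
s=arm.get_state();im=arm.grab_frame("wrist")[...,::-1];c=cam("wrist",s)
y=.258
uv=proj(c,[[.5818+.008*np.cos(y),.076+.008*np.sin(y),.136]])[0]
m=im.min(2)>185;M=np.zeros_like(m);u0,v0=uv.astype(int);M[v0-11:v0+12,u0-14:u0+15]=m[v0-11:v0+12,u0-14:u0+15]
n,l,st,_=cv2.connectedComponentsWithStats(M.astype(np.uint8));k=1+np.argmax(st[1:,4]);v,u=np.nonzero(l==k)
P=at_z(c,np.c_[u,v],.136)[:,:2];w=np.linalg.svd(P-P.mean(0),full_matrices=False)[2][0];w*=np.sign(w[0]);print("pointer",len(u),np.arctan2(w[1],w[0])-.258,P.mean(0))
E
cat > r.py <<'E'
from h import *
s=arm.get_state();print("  Mz %.3f tau6 %.3f yaw %.4f z %.4f"%(s["moment"][2],s["joint_efforts"][5],s["ee_rot"][2],s["eef_pos"][2]),s["force"].round(1))
E
python3 p.py
echo '{"rows":[[0.02, -0.0008, 0.0006, 0.0004, 0], [0.02, -0.0008, 0.0006, 0.0004, 0], [0.02, -0.0008, 0.0006, 0.0004, 0]]}' > rows.txt && python3 -m creep rows.txt >/dev/null; python3 m.py
echo '{"rows":[[0.02, 0, 0, 0, 0.02]]}' > rows.txt && python3 -m creep rows.txt >/dev/null;python3 r.py
echo '{"rows":[[0.02, 0, 0, 0, 0.02]]}' > rows.txt && python3 -m creep rows.txt >/dev/null;python3 r.py
echo '{"rows":[[0.02, 0, 0, 0, 0.02]]}' > rows.txt && python3 -m creep rows.txt >/dev/null;python3 r.py
echo '{"rows":[[0.02, 0, 0, 0, 0.02]]}' > rows.txt && python3 -m creep rows.txt >/dev/null;python3 r.py
echo '{"rows":[[0.02, 0, 0, 0, 0.02]]}' > rows.txt && python3 -m creep rows.txt >/dev/null;python3 r.py; python3 p.py
```

```text
pointer 229 -0.07102768911456245 [0.58797541 0.07711747]
   Mz 0.003+-0.030 tau6 -0.0084 yaw -2.1962 F [ 1.   1.2 -5.5] z 0.0824 w 0.0360 t 21.03
  Mz 0.243 tau6 0.466 yaw -2.2161 z 0.0824 [ 0.7  0.3 -9.9]
  Mz 0.256 tau6 0.263 yaw -2.2378 z 0.0823 [  1.    0.3 -11. ]
  Mz 0.215 tau6 0.162 yaw -2.2580 z 0.0824 [  1.1   0.5 -12.5]
  Mz 0.231 tau6 0.139 yaw -2.2781 z 0.0824 [  2.3  -0.4 -13.4]
  Mz 0.273 tau6 0.113 yaw -2.2981 z 0.0824 [  1.3  -0.1 -12. ]
pointer 228 -0.05529132122896366 [0.58791763 0.07721304]
```

```bash

echo '{"rows":[[0.02, 0, 0, 0.0008, 0], [0.02, 0, 0, 0.0016, 0], [0.02, 0, 0, 0.0018, 0], [0.02, 0, 0, 0.0018, 0]]}' > rows.txt && python3 -m creep rows.txt >/dev/null;python3 r.py;python3 m.py
echo '{"rows":[[0.02, 0, 0, 0, 0.01]]}' > rows.txt && python3 -m creep rows.txt >/dev/null;python3 r.py
echo '{"rows":[[0.02, 0, 0, 0, 0.01]]}' > rows.txt && python3 -m creep rows.txt >/dev/null;python3 r.py
echo '{"rows":[[0.02, 0, 0, 0, 0.01]]}' > rows.txt && python3 -m creep rows.txt >/dev/null;python3 r.py;python3 p.py
```

```text
Mz 0.028 tau6 -0.061 yaw -2.2955 z 0.0823 [-5.  -0.1  0.5]
   Mz 0.052+-0.024 tau6 -0.0621 yaw -2.2956 F [-5.3 -0.5  0.3] z 0.0823 w 0.0358 t 22.23
  Mz 0.355 tau6 0.027 yaw -2.3052 z 0.0823 [-4.3 -0.6 -0.9]
  Mz 0.372 tau6 -0.093 yaw -2.3156 z 0.0823 [-4.5 -1.  -0.2]
  Mz 0.353 tau6 -0.101 yaw -2.3257 z 0.0823 [-5.8 -0.4 -0.2]
pointer 230 -0.04684686292620854 [0.58787788 0.07721579]
```

The moving readings look tight but may be biased by the sensor. I'll let go and repeat the same small turns in free air to calibrate them.

```bash

echo '{"rows":[[0.05, 0, 0, 0, 0], [0.06, 0, 0, 0, 0], [0.06, 0, 0, 0, 0], [0.06, 0, 0, 0, 0], [0.06, 0, 0, 0, 0]]}' > rows.txt && python3 -m creep rows.txt >/dev/null;python3 r.py;python3 m.py;python3 p.py
echo '{"rows":[[0.06, 0, 0, 0, 0.01]]}' > rows.txt && python3 -m creep rows.txt >/dev/null;python3 r.py
echo '{"rows":[[0.06, 0, 0, 0, 0.01]]}' > rows.txt && python3 -m creep rows.txt >/dev/null;python3 r.py
echo '{"rows":[[0.06, 0, 0, 0, 0.01]]}' > rows.txt && python3 -m creep rows.txt >/dev/null;python3 r.py
echo '{"rows":[[0.06, 0, 0, 0, -0.03], [0.06, 0, 0, 0, -0.03], [0.06, 0, 0, 0, -0.03]]}' > rows.txt && python3 -m creep rows.txt >/dev/null;python3 m.py
echo '{"rows":[[0.06, 0, 0, 0, 0.03], [0.06, 0, 0, 0, 0.05], [0.06, 0, 0, 0, 0.05]]}' > rows.txt && python3 -m creep rows.txt >/dev/null;python3 m.py
```

```text
Mz -0.000 tau6 0.001 yaw -2.3256 z 0.0818 [ 0.2 -0.7 -0.8]
   Mz -0.002+-0.030 tau6 0.0002 yaw -2.3257 F [ 0.1 -0.1 -0.2] z 0.0812 w 0.0599 t 23.35
pointer 229 -0.05413622516229041 [0.58797949 0.07727529]
  Mz 0.035 tau6 0.379 yaw -2.3359 z 0.0812 [ 0.2 -0.1 -0.2]
  Mz 0.015 tau6 0.262 yaw -2.3468 z 0.0812 [ 0.9 -0.6  0.1]
  Mz -0.037 tau6 0.208 yaw -2.3569 z 0.0812 [-0.  -0.1  0.7]
   Mz 0.004+-0.025 tau6 0.0149 yaw -2.3260 F [-0.   0.3 -0.2] z 0.0813 w 0.0603 t 24.30
   Mz 0.003+-0.039 tau6 -0.0798 yaw -2.3756 F [ 0.1 -0.3  0. ] z 0.0813 w 0.0599 t 24.95
```

Free-air Mz is 0, so the 0.36 N m while turning was real. The tool height stopped falling at yaw ≈ -1.6, where the nut met the collar. That puts it about 0.65–0.7 rad past first contact, roughly 0.55 rad past the 0.1 mark, which is snug. I'll open fully, retreat and check.

```bash
echo '{"rows":[[0.088, 0, 0, 0, 0], [0.088, 0, 0, 0, 0], [0.088, 0, 0, 0, 0], [0.088, 0, 0, 0, 0], [0.088, 0, 0, -0.04, 0], [0.088, 0, 0, -0.08, 0], [0.088, 0, 0, -0.12, 0], [0.088, 0, 0, -0.145, 0], [0.088, 0, 0, -0.145, -0.1], [0.088, 0, 0, -0.145, -0.2], [0.088, 0, 0, -0.145, 0.3], [0.088, 0, 0, -0.145, 0.5], [0.088, 0, 0, -0.145, 0.5], [0.088, 0, 0, -0.145, 0.5], [0.088, 0, 0, -0.145, 0.5], [0.088, 0, 0, -0.145, 0.5], [0.088, 0, 0, -0.145, 0.5], [0.088, 0, 0, -0.145, 0.5]]}' > rows.txt && python3 -m creep rows.txt
python3 - <<'E'
from h import *
s=arm.get_state();im=arm.grab_frame("wrist")[...,::-1];print(s["eef_pos"],s["ee_rot"])
cv2.imwrite("pics/w7.png",cv2.resize(im[165:245,280:360],None,fx=7,fy=7,interpolation=2))
c=cam("wrist",s);m=im.astype(int)
for nm,k,z in(("white",m.min(2)>190,.136),("red",(m[...,2]>130)&(m[...,1]<70)&(m[...,0]<70),.045)):
    M=np.zeros(k.shape,np.uint8);x0,y0,x1,y1=(300,195,345,228) if nm=="white" else (290,190,350,250);M[y0:y1,x0:x1]=k[y0:y1,x0:x1]
    n,l,st,_=cv2.connectedComponentsWithStats(M);v,u=np.nonzero(l==1+np.argmax(st[1:,4]));P=at_z(c,np.c_[u,v],z)[:,:2]
    w=np.linalg.svd(P-P.mean(0),full_matrices=False)[2][0];print(nm,len(u),np.arctan(w[1]/w[0]),P.mean(0))
E
```

```text
t: 26.45
eef_pos: [0.5841, 0.0776, 0.2263]
ee_rot: [-3.142, -0.0, -2.873]
force: [0.3, -0.2, -0.5]
width: 0.0878
gripper_force: 0.0
[0.58408639 0.07760578 0.22625465] [-3.14158789e+00 -6.26546554e-05 -2.87314055e+00]
white 60 0.2676594772990097 [0.58756434 0.0778079 ]
red 87 0.2628926992496587 [0.64294707 0.09220054]
```

View pics/w7.png

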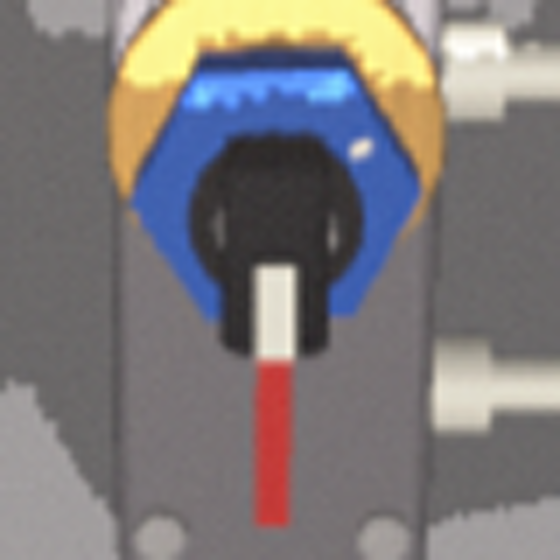

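The pointer sits on the stripe (white x≈275, red x≈273; 0.268 against 0.263 rad), and the cups and beaker weren't approached. The turning moment of 0.36 is a little above the 0.2–0.3 band and the nut is 0.6–0.7 rad past contact. I'll regrip at the release yaw and ease it back about 0.1 rad, towards the middle of the allowed range.

```bash
echo '{"rows":[[0.088, 0.0026, -0.0009, 0, -0.547], [0.088, 0.0026, -0.0009, 0, -0.547], [0.088, 0.0026, -0.0009, 0, -0.547], [0.088, 0.0026, -0.0009, 0, -0.547], [0.088, 0.0026, -0.0009, 0.03, -0.547], [0.088, 0.0026, -0.0009, 0.065, -0.547], [0.088, 0.0026, -0.0009, 0.1, -0.547], [0.088, 0.0026, -0.0009, 0.125, -0.547], [0.088, 0.0026, -0.0009, 0.138, -0.547], [0.088, 0.0026, -0.0009, 0.142, -0.547], [0.06, 0.0026, -0.0009, 0.142, -0.547], [0.05, 0.0026, -0.0009, 0.142, -0.547], [0.045, 0.0026, -0.0009, 0.142, -0.547], [0.045, 0.0026, -0.0009, 0.142, -0.547], [0.045, 0.0026, -0.0009, 0.142, -0.547], [0.045, 0.0026, -0.0009, 0.142, -0.547]]}' > rows.txt && python3 -m creep rows.txt;python3 r.py
```

```text
t: 27.83
eef_pos: [0.5822, 0.0762, 0.085]
ee_rot: [-3.141, 0.001, -2.329]
force: [0.6, -0.6, -0.2]
width: 0.0534
gripper_force: 0.0
  Mz -0.033 tau6 0.004 yaw -2.3286 z 0.0850 [ 0.6 -0.6 -0.2]
```

```bash
echo '{"rows":[[0.04, 0, 0, 0.001, -0.003], [0.03, 0, 0, 0.001, -0.003], [0.02, 0, 0, 0.001, -0.003], [0.02, 0, 0, 0.001, -0.003], [0.02, 0, 0, 0.001, -0.003], [0.02, 0, 0, 0.001, -0.003], [0.02, 0, 0, 0.001, -0.003]]}' > rows.txt && python3 -m creep rows.txt 20;python3 r.py
echo '{"rows":[[0.02, 0, 0, 0, -0.03]]}' > rows.txt && python3 -m creep rows.txt>/dev/null;python3 r.py
echo '{"rows":[[0.02, 0, 0, 0, -0.03]]}' > rows.txt && python3 -m creep rows.txt>/dev/null;python3 r.py
echo '{"rows":[[0.02, 0, 0, 0, -0.03]]}' > rows.txt && python3 -m creep rows.txt>/dev/null;python3 r.py
python3 m.py
```

```text
t: 28.42
eef_pos: [0.582, 0.0759, 0.0833]
ee_rot: [-3.141, -0.0, -2.326]
force: [2.5, -3.3, 0.7]
width: 0.0359
gripper_force: 20.0
  Mz 0.102 tau6 -0.103 yaw -2.3257 z 0.0833 [ 2.5 -3.3  0.7]
  Mz -0.178 tau6 -0.861 yaw -2.2965 z 0.0834 [ 1.8 -3.4 -0.2]
  Mz -0.196 tau6 -0.495 yaw -2.2650 z 0.0834 [ 2.6 -3.4  0.5]
  Mz -0.214 tau6 -0.392 yaw -2.2348 z 0.0834 [ 2.2 -3.7 -0. ]
   Mz -0.003+-0.095 tau6 -0.0227 yaw -2.2367 F [ 2.4 -4.2  0.2] z 0.0834 w 0.0356 t 29.07
```

```bash
echo '{"rows":[[0.02, 0, 0, 0, -0.035]]}' > rows.txt && python3 -m creep rows.txt>/dev/null;python3 r.py
echo '{"rows":[[0.02, 0, 0, 0, -0.035], [0.02, 0, 0, 0, -0.035]]}' > rows.txt && python3 -m creep rows.txt>/dev/null;python3 r.py;python3 m.py
echo '{"rows":[[0.06, 0, 0, 0, 0], [0.088, 0, 0, 0, 0], [0.088, 0, 0, 0, 0], [0.088, 0, 0, 0, 0], [0.088, 0, 0, 0, 0], [0.088, 0, 0, 0, 0], [0.088, 0, 0, -0.04, 0], [0.088, 0, 0, -0.08, 0], [0.088, 0, 0, -0.12, 0], [0.088, 0, 0, -0.145, 0.13], [0.088, 0, 0, -0.145, 0.25], [0.088, 0, 0, -0.145, 0.38], [0.088, 0, 0, -0.145, 0.5], [0.088, 0, 0, -0.145, 0.6], [0.088, 0, 0, -0.145, 0.6], [0.088, 0, 0, -0.145, 0.6], [0.088, 0, 0, -0.145, 0.6]]}' > rows.txt && python3 -m creep rows.txt
python3 - <<'E'
from h import *
s=arm.get_state();im=arm.grab_frame("wrist")[...,::-1]
c=cam("wrist",s);m=im.astype(int)
for nm,k,z in(("white",m.min(2)>190,.136),("red",(m[...,2]>130)&(m[...,1]<70)&(m[...,0]<70),.045)):
    M=np.zeros(k.shape,np.uint8);x0,y0,x1,y1=(300,195,345,228) if nm=="white" else (290,190,350,250);M[y0:y1,x0:x1]=k[y0:y1,x0:x1]
    n,l,st,_=cv2.connectedComponentsWithStats(M);v,u=np.nonzero(l==1+np.argmax(st[1:,4]));P=at_z(c,np.c_[u,v],z)[:,:2]
    w=np.linalg.svd(P-P.mean(0),full_matrices=False)[2][0];print(nm,len(u),np.arctan(w[1]/w[0]),P.mean(0))
E
```

```text
Mz -0.207 tau6 -1.057 yaw -2.2026 z 0.0834 [ 3.1 -4.3  0.1]
  Mz -0.063 tau6 0.675 yaw -2.1649 z 0.0834 [ 3.4 -4.2  0.5]
   Mz -0.025+-0.027 tau6 0.1189 yaw -2.1669 F [ 3.  -4.5 -0. ] z 0.0833 w 0.0362 t 29.72
t: 31.13
eef_pos: [0.5818, 0.0761, 0.2282]
ee_rot: [3.142, -0.0, -2.762]
force: [-1.0, 0.0, 0.3]
width: 0.0871
gripper_force: 0.0
white 55 0.27362492450491205 [0.58752251 0.07750763]
red 91 0.27064544328356993 [0.64232194 0.0919289 ]
```

The pointer is still on the stripe (0.274 against 0.271 rad), the nut is snug and the gripper is clear. I'm handing it in.

```bash
python3 -c "
from station import arm
print(arm.job_done())"
```

```text
the job is handed in; nothing more can be done
None
```

I set the pointer on the stripe (about 0.003 rad off in the last picture) and snugged the jam nut onto the collar: past the touch by about 0.75 rad, then eased back 0.16, at an estimated 45–50 N (never measured directly). The gripper is clear, the cups and beaker were never approached, and the job was handed in at about 31 s with no verdict returned.

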